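# Lock the bayonet cap on the water purifier's filter housing

### The job

The filter cap of the laboratory water purifier is off and stands on the bench. Put it in the purifier's round mouth with its two studs in the two gaps of the rim, push it in against the spring and turn it a quarter turn clockwise (seen from above) until it clicks home and stays locked by itself. Then let go, and leave the other things on the bench where they are.

Things in the scene. Friction and masses are not known exactly. Their poses are not given: they have to be found in the camera images.
- cap_center (a point): White loose cap, 82 mm high, 0.28 kg, z up; point on its axis 41 mm above its underside. Round plug 67 mm wide, 40 mm high, tapering to 58 at its foot. Two 12 mm thick round studs stick out along +x and -x to 45 mm from the axis, centre line 27 mm below this point. On the plug a grip bar along x: 64 long, 24 wide (y), from 1 mm below to 41 mm above this point. Same after a half turn.
- mouth (a point): Centre of the mouth of the purifier (fixed white casing 220 x 160 mm), z up, at the top of the 104 mm wide grey rim, 140 mm above the bench, 50 above the casing. Bore 72 mm. Home: cap_center 18 mm above this point, cap x along mouth y. Resting unlocked in the gaps: 25 mm above. Casing part 95 to 145 mm towards +x is 12 mm below the rim.
- gap (a point): One of two equal gaps in the rim, on the mouth's +x and -x sides: 20 mm wide, from the bore out to 47 mm from the axis; point at rim height. The studs go down through them into a channel under the 11 mm thick flange. They can turn there while cap_center is less than 8 mm above the mouth point (best about 6; 2 is the channel's floor), only clockwise from above.
- lock_rib (a point): Rib 3 mm high on the rim at the mouth's -y side; an equal one is at +y. Below each the flange has a notch 8 mm deep: when a stud, turned 90 degrees clockwise from its gap, is under it and the push eases, the spring lifts the cap about 12 mm into it: locked. A solid stop about 5 degrees past the rib. A cap let go before that stays about 8 mm too low, not locked.
- follower (a joint): Spring-loaded disc in the mouth that carries the cap, m: 0 is up (no cap; top 14.5 mm below the rim), negative is pushed down; about -0.008 with the cap home. Spring 450 N/m, about 2 N at the top; pushing the cap to turning depth takes about 9 N.
- bottle_center (a point): Bystander: clear bottle, 62 mm diameter, 150 mm high; point at half height.
- tipbox_center (a point): Bystander: grey and white pipette tip box, 100 (x) x 70 (y) x 55 mm; point at its centre.
- timer: Bystander: flat white bench timer, 60 x 60 x 20 mm; origin at the centre of its underside.
There are look-alikes about, which are no part of the job. What is shaped like the part that bears cap_center but red is not meant.

How it is judged:
At the end, for the whole second after the job is handed in: The cap is locked in the mouth and at rest: its centre 14.5 to 21.5 mm above the rim and within 8 mm of the mouth's axis sideways, its studs (and grip bar) within 0.2 rad of the mouth's y axis (the ribs), upright within 0.12 rad, and the robot has let go (z of cap_center in the frame of mouth between 0.0145 and 0.0215 m and horizontal distance between cap_center and mouth below 0.008 m and angle between the x axis of cap_center and the y axis of mouth, either way round below 0.2 rad and angle between cap_center's own z axis and vertical below 0.12 rad and linear speed of cap below 0.02 m/s); the robot touches nothing.
It fails at once if The bottle, the tip box or the timer is moved by more than 40 mm (distance of any of bottle_center, tipbox_center, timer from where it was at the start of the episode above 0.04 m).
It also fails if it takes over 48 s, if anything falls off the work surface, if the arm or the gripper's body presses on something with over 40 N, if the wrist force passes 120 N, or if a joint passes its speed limit or range.

### The arm

A 6-joint arm with a two-finger parallel gripper is mounted at the origin on the work surface. World frame = base frame: x ahead of the robot, y to its left, z up, the work surface at z = 0. Lengths are in m, angles in rad, forces in N, time in s.
With the tool pointing down it reaches from about 0.25 to 0.775 m from the base axis. Payload 8.9 kg.
Tool frame: the origin (TCP) lies at the very end of the fingers, on their centre line; the grasp point (between the pads) lies 19 mm behind it; z points along the fingers, y is the direction in which the jaws open and shut (so a half turn about z gives the same grasp; the last joint's range is limited). The gripper opens to 85 mm and grips with 20 to 120 N. Pads are 22 mm wide; open, the fingers measure 114 mm over their backs; the gripper's body (76 mm by 85 mm) begins 54 mm behind the grasp point. The pads swing forward as they close: fully open they stand 13 mm farther back than shut.
Start: joints at [0.994, 0.291, -0.153, 1.127, 0, 1.431], TCP at [0.223, 0.475, 0.231] pointing down, gripper open.
Joint ranges: [-2.52, 2.52], [-0.91, 1.74], [-1.3, 1.37], [-1.96, 2.02], [-1.52, 1.47], [-3.14, 3.14]. Speed limits (rad/s): [2.22, 2.22, 2.79, 3.14, 3.14, 3.14].

### API

Orientations are given as a 3x3 rotation matrix whose columns are the frame's x, y, z axes.
In Python, from rig import manip gives the robot as it stands.
- The arm moves only by the tool servo_tool, never from a script. Its arguments are lists of equal length, an entry for each row: "grip": the opening, from 0 (shut) to 1 (fully open); "xyz": the shift along the tool's x, y, z in m, a list of three; "turn": the turn about the tool's z in degrees. In form: {"grip": [grip, ...], "xyz": [[x, y, z], ...], "turn": [turn, ...]}. A call has 1 to 8 rows; each row is the pose to reach, as a shift and turn from the pose commanded when the call began, along the tool's axes at that moment; what a row does not reach only later rows make up. A row lasts 1/12 s, in which the tool goes at most 41.7 mm and 7.16 degrees, less where a joint would pass 70% of its speed; a pose out of reach is approached as far as the arm can. A call with a gripper value outside its range is refused whole. The fingers move at their own pace and stop on an object; the grip force is fixed at half the most. Time passes only in rows, so rows that repeat a pose let the fingers close. It gives the time, the measured TCP pose, the force and the opening at its end, in the units of the state.
- manip.sense(): the state, without advancing time (a new reading comes with each control period).
- manip.read_camera(name): name is "side" or "top"; returns a dict with "frame" (480x640x3 uint8, red, green, blue), "range_z" (480x640 float32, m along the optical axis (not along the pixel's ray), 0 where there is no reading), "camera_matrix" (3x3 intrinsics, pixels), "R" (3x3) and "t" (3): a world point X has camera coordinates R X + t. Camera axes: x right, y down, z forward; pixel columns grow to the right and rows downward; lengths in m; the calibration is good to about 2 mm. A picture is of the moment at which its call begins.
- manip.job_done(): hands the job in, once; it reports no verdict.
The state is a dict: "t": time; "qpos": joint angles; "qvel": joint speeds; "effort": joint torques, N m; "ee_pos": TCP position; "ee_rot": TCP orientation; "ft_force": force on the tool from outside, world axes, zero at the start; "ft_torque": the same for the moment, N m; "gripper_width": finger opening in m.
Only numpy, scipy, OpenCV 4.12 (cv2) and the standard library are available. Lean on these libraries where they do the work, as an engineer would, in place of code of your own. Each camera call takes 0.05 s, during which the arm holds its last target. There are 200 camera calls.

## Working session

There is one attempt and no reset: what is moved stays moved. The work goes in short steps, Python scripts to look and compute and a tool call to move; the robot and the scene stay as the last step left them, time stands still between calls to the robot, and variables do not carry over. Pictures are saved under pics/ and viewed, about 8 in all and at most 12, crops included, and the job is handed in when it is done.

Besides the shell and the picture viewer there is one more tool, called after ">>>" in YAML: its name, and indented under it one key for each argument. servo_tool: Moves the arm, as the interface text tells. Its arguments: {"type":"object","properties":{"grip":{"type":"array","items":{"type":"number"}},"xyz":{"type":"array","items":{"type":"array","items":{"type":"number"}}},"turn":{"type":"array","items":{"type":"number"}}},"required":["grip","xyz","turn"]}

```bash
mkdir -p pics
cat > h.py <<'E'
import numpy as np, cv2, os
from rig import manip
def snap(n):
    d=manip.read_camera(n); np.savez(f'{n}.npz',**d); return d
def load(n): return dict(np.load(f'{n}.npz'))
def pt(d,u,v,z=None):
    K=d['camera_matrix'];r=np.linalg.inv(K)@np.array([u,v,1.]);o=-d['R'].T@d['t'];w=d['R'].T@r
    if z is None: s=d['range_z'][int(v),int(u)]
    else: s=(z-o[2])/w[2]
    return o+s*w
def cloud(d):
    v,u=np.mgrid[:480,:640];z=d['range_z'];K=d['camera_matrix']
    c=np.linalg.inv(K)@np.stack([u.ravel(),v.ravel(),np.ones(u.size)])*z.ravel()
    return (d['R'].T@(c-d['t'][:,None])).T.reshape(480,640,3)
def save(img,name): cv2.imwrite(f'pics/{name}.png',img[...,::-1])
E
python3 - <<'E'
from h import *
a=snap('top');b=snap('side')
save(a['frame'],'top1');save(b['frame'],'side1')
for d in(a,b): print(-d['R'].T@d['t'],d['R'][2])
s=manip.sense();print(s['ee_pos'],s['ee_rot'],s['gripper_width'],s['t'])
E
```

```text
[ 0.36645539 -0.097961    0.97564335] [ 0.19033332 -0.01041476 -0.98166428]
[ 0.44857652 -0.71663345  0.82350636] [ 0.10071492  0.64963587 -0.75354479]
[0.22233217 0.47516263 0.23079829] [[-9.05695517e-01  4.23928274e-01 -6.69745646e-04]
 [ 4.23928757e-01  9.05695025e-01 -9.65098168e-04]
 [ 1.97452899e-04 -1.15800952e-03 -9.99999310e-01]] 0.08507297361639833 0.1
```

View pics/top1.png

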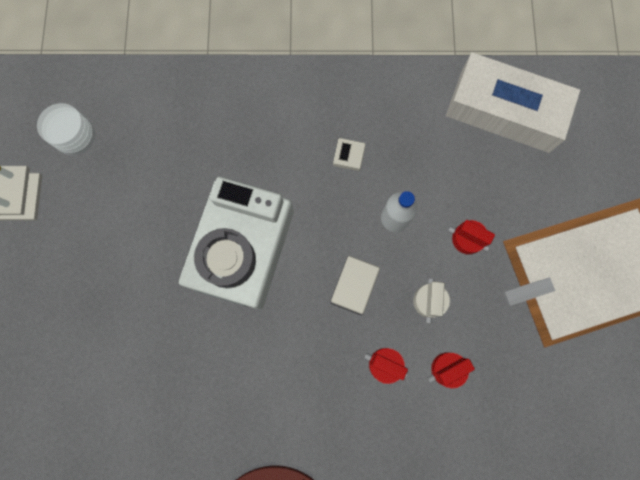

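View pics/side1.png

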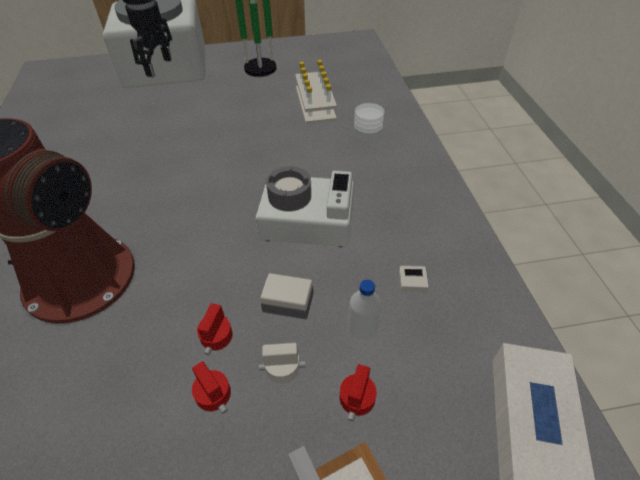

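The top view shows the white cap at (432,300), red look-alikes at (472,237), (388,365) and (451,369), and the mouth at (225,258). In the side view the white cap is at (281,360) and the rim at (289,187). By the description the white one is mine; next I measure it and check one crop.

Run:
```python
from h import *
a=load('top');b=load('side')
c1=cv2.resize(a['frame'][265:335,395:475],None,fx=5,fy=5,interpolation=2)
c2=cv2.resize(a['frame'][170:310,170:300],None,fx=4,fy=4,interpolation=2)
c3=cv2.resize(b['frame'][335:390,250:315],None,fx=5,fy=5,interpolation=2)
W=np.zeros((560,960,3),np.uint8)
W[:350,:400]=c1;W[:560,400:920]=c2
im=np.zeros((560,920,3),np.uint8);im[:]=W[:,:920]
im[352:352+200,:325]=cv2.resize(c3,(325,275))[:200]
save(cv2.resize(im,(800,487)),'crop1')
for n,d,(u,v) in(('top',a,(432,300)),('side',b,(281,360))):
    P=cloud(d)
    m=np.zeros((480,640),bool);m[v-35:v+35,u-35:u+35]=1
    f=d['frame'].astype(int);white=(f.min(2)>130)
    q=P[m&white&(P[...,2]>0.07)&(P[...,2]<.1)]
    r=cv2.minAreaRect(q[:,:2].astype(np.float32)*1000);print(n,'bar',len(q),q.mean(0),r, np.median(q[:,2]))
    q=P[m&white&(P[...,2]>0.03)&(P[...,2]<.05)];print(' shoulder',len(q),cv2.minEnclosingCircle(q[:,:2].astype(np.float32)*1000))
for n,d,(u,v) in(('top',a,(225,258)),('side',b,(289,187))):
    P=cloud(d);m=np.zeros((480,640),bool);m[v-45:v+45,u-45:u+45]=1
    q=P[m&(P[...,2]>0.134)&(P[...,2]<.15)];f=q[:,:2].astype(np.float32)*1000
    print(n,'rim',len(q),cv2.minEnclosingCircle(f),np.median(q[:,2]))
    q=P[m&(P[...,2]>0.08)&(P[...,2]<.10)];print(' casing',cv2.minAreaRect(q[:,:2].astype(np.float32)*1000))
```

```text
top bar 450 [ 0.4347252  -0.30886447  0.08062591] ((435.4587707519531, -310.1557312011719), (24.493358612060547, 63.300384521484375), 83.89390563964844) 0.0808856086543791
 shoulder 413 ((436.2030334472656, -310.2373352050781), 33.693050384521484)
side bar 332 [ 0.43784005 -0.3105825   0.08262381] ((437.9185485839844, -310.40753173828125), (21.532258987426758, 59.3497314453125), 85.60071563720703) 0.08267732501595693
 shoulder 272 ((436.79736328125, -322.7891845703125), 30.14175033569336)
top rim 1296 ((507.8037414550781, 84.81578063964844), 52.955299377441406) 0.1394758482970362
 casing ((519.5990600585938, 81.4429702758789), (160.30067443847656, 165.65982055664062), 73.49855041503906)
side rim 647 ((510.5003967285156, 84.2933349609375), 54.50774383544922) 0.14001092653157313
 casing ((525.6676025390625, 73.1324462890625), (160.8872528076172, 179.4302520751953), 77.04679107666016)
```

View pics/crop1.png

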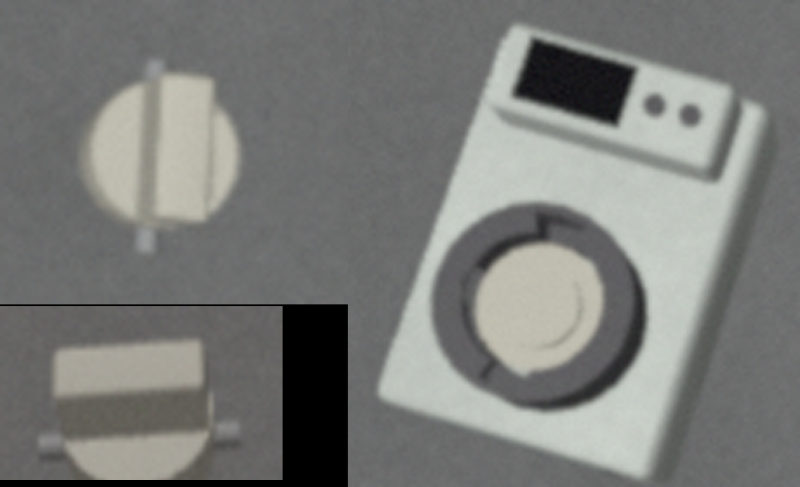

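The crop confirms the white cap stands upright with its bar near world x. The purifier's console lies to the upper right of the rim, so mouth +x points there, with gaps near (565,222) and (500,375) in the crop. Next I refine the mouth pose and work out the first move.

```bash
cat >> h.py <<'E'
def plan(xyz,bar):
    s=manip.sense();R=s['ee_rot'];d=R.T@(np.array(xyz)-s['ee_pos'])
    ang=np.degrees(np.arctan2(R[1,1],R[0,1]));t=-((bar+90-ang+90)%180-90)
    print('t',s['t'],'pos',s['ee_pos'].round(4),'yang',ang.round(2),'shift',d.round(4),'turn',round(t,1),'F',s['ft_force'].round(1),'w',round(s['gripper_width'],4),'q6',s['qpos'][5].round(2))
E
python3 - <<'E'
from h import *
from scipy.optimize import least_squares
for n,(u,v) in(('top',(225,258)),('side',(289,187))):
    d=load(n);P=cloud(d)
    m=np.zeros((480,640),bool);m[v-110:v+60,u-60:u+110]=1
    q=P[m&(P[...,2]>0.136)&(P[...,2]<.1415)][:,:2]
    # rim: bin edges by maximizing overlap w/ annulus 36..52
    r=cv2.convexHull((q*1000).astype(np.float32))[:,0]
    f=least_squares(lambda p:np.hypot(*(r-p).T)-52,[510,84],loss='soft_l1');c=f.x;print(n,'rim',c,np.std(f.fun))
    q=P[m&(P[...,2]>0.122)&(P[...,2]<.133)]
    g=q[np.hypot(*(q[:,:2]*1000-c).T)>60][:,:2]*1000
    rr=cv2.minAreaRect(g.astype(np.float32));print(' console',len(g),rr, np.degrees(np.arctan2(rr[0][1]-c[1],rr[0][0]-c[0])))
    q=P[m&(P[...,2]>0.08)&(P[...,2]<.095)];print(' casing',cv2.minAreaRect(q[:,:2].astype(np.float32)*1000))
    q=P[m&(P[...,2]<.136)&(P[...,2]>.1)];e=q[:,:2]*1000-c;rad=np.hypot(*e.T)
    k=(rad>39)&(rad<45);print(' gap',np.sort(np.degrees(np.arctan2(e[k,1],e[k,0]))).round(0).astype(int))
plan([.4365,-.3102,.16],-5.3)
E
```

```text
top rim [507.2840156   84.97286768] 0.3668163123072732
 console 1710 ((621.9100952148438, 50.513755798339844), (129.18089294433594, 49.58269500732422), 73.05005645751953) -16.731929702312897
 casing ((545.7525024414062, 73.43006896972656), (160.83908081054688, 220.28640747070312), 73.28459167480469)
 gap [-20 -19 -18 -18 -17 -17 -15 -15 -14 -13 -12 -11 -10 -10  -8  -8  -8  -6
  -5  -5  -3  -3  -2  -1  -1  -1  -1   0   0   0   0   0   0   0   0   1
  34  50  58  59  59  60  61  62  63  63  64  65  65  66  67  67  68  69
  71  72  72  73  74  75  77  77  78  79  80  80  82  82  83  84  85  88
  90  92  93  96 101 104 107 113 122 123 139 140 142 143 143 144 145 145
 145 146 146 147 147 147 148 149 150 151 151 152 152 154 155 156 157 158
 158 158 159 160 161 162 163 164 165 165 166 167 168 169 170 170]
side rim [509.69133302  83.49686124] 0.8781829491038033
 console 807 ((624.6565551757812, 48.69017791748047), (134.957763671875, 49.75767135620117), 73.10884094238281) -16.844127496949532
 casing ((619.8602294921875, 309.3616638183594), (660.1188354492188, 219.85568237304688), 73.1937484741211)
 gap [ -5  -1   0   0   0   1   1   1   1   1   1   2   2   2   4   5  27  43
  43  47  54  58  75  85  94  98 101 113 128 136 136 141 143 144 145 147
 147 148]
t 0.1 pos [0.2223 0.4752 0.2308] yang 64.92 shift [-0.5269 -0.6204  0.0714] turn -19.8 F [ 0.8 -0.7 -0.3] w 0.0851 q6 1.43
```

Mouth ≈ (0.5085, 0.0842), +x at −16.8°. Cap ≈ (0.4365, −0.310), bar at −5.3°. Moving above the cap.

>>> servo_tool:
  grip: [1,1,1,1,1,1,1,1]
  xyz:
    - [-0.025,-0.03,0]
    - [-0.05,-0.06,0]
    - [-0.077,-0.09,0]
    - [-0.103,-0.121,0]
    - [-0.129,-0.152,0]
    - [-0.155,-0.183,0]
    - [-0.181,-0.213,0]
    - [-0.207,-0.244,0]
  turn: [-5,-10,-15,-19.8,-19.8,-19.8,-19.8,-19.8]

```text
t: 0.77
ee_pos: [0.3064, 0.1651, 0.2313]
ee_rot: [[-0.996, 0.091, 0.0], [0.091, 0.996, 0.0], [-0.0, 0.0, -1.0]]
ft_force: [0.9, 0.5, -1.0]
gripper_width: 0.0858
```

```bash
python3 -c "
from h import *
plan([.4365,-.3102,.16],-5.3)"
```

```text
t 0.7667 pos [0.3064 0.1651 0.2313] yang 84.76 shift [-0.173  -0.4614  0.0713] turn 0.1 F [ 0.9  0.5 -1. ] w 0.0858 q6 0.37
```

>>> servo_tool:
  grip: [1,1,1,1,1,1,1,1]
  xyz:
    - [-0.014,-0.036,0]
    - [-0.028,-0.073,0]
    - [-0.042,-0.11,0]
    - [-0.056,-0.147,0]
    - [-0.07,-0.184,0]
    - [-0.084,-0.221,0]
    - [-0.098,-0.258,0]
    - [-0.112,-0.295,0]
  turn: [0,0,0,0,0,0,0,0]

```text
t: 1.43
ee_pos: [0.3908, -0.1395, 0.2312]
ee_rot: [[-0.996, 0.093, 0.0], [0.093, 0.996, 0.0], [0.0, 0.0, -1.0]]
ft_force: [1.4, 0.1, 0.4]
gripper_width: 0.0852
```

```bash
python3 -c "
from h import *
plan([.4365,-.3102,.16],-5.3)"
```

```text
t 1.4333 pos [ 0.3908 -0.1395  0.2312] yang 84.68 shift [-0.0613 -0.1658  0.0712] turn -0.0 F [1.4 0.1 0.4] w 0.0852 q6 -0.43
```

>>> servo_tool:
  grip: [1,1,1,1,1,1,1,1]
  xyz:
    - [-0.013,-0.036,0.015]
    - [-0.027,-0.072,0.035]
    - [-0.041,-0.11,0.055]
    - [-0.055,-0.148,0.075]
    - [-0.061,-0.166,0.1]
    - [-0.0613,-0.1658,0.115]
    - [-0.0613,-0.1658,0.115]
    - [-0.0613,-0.1658,0.115]
  turn: [0,0,0,0,0,0,0,0]

```text
t: 2.1
ee_pos: [0.4358, -0.3072, 0.1156]
ee_rot: [[-0.996, 0.092, -0.002], [0.092, 0.996, 0.002], [0.002, 0.002, -1.0]]
ft_force: [-0.4, 0.8, 0.8]
gripper_width: 0.0854
```

```bash
python3 -c "
from h import *
plan([.4365,-.3102,.047],-5.3)
b=snap('side');save(cv2.resize(b['frame'][290:410,200:360],(800,600),interpolation=2),'side2')"
```

```text
t 2.1 pos [ 0.4358 -0.3072  0.1156] yang 84.7 shift [-0.0011 -0.003   0.0685] turn -0.0 F [-0.4  0.8  0.8] w 0.0854 q6 -0.66
```

View pics/side2.png

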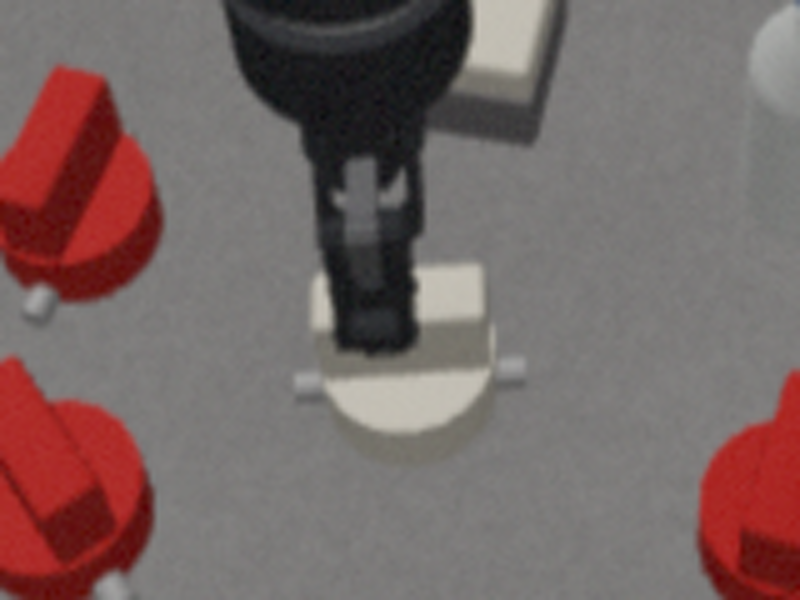

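The jaws straddle the white cap's bar (crop ≈ (395,300)), with the red caps clear on both sides. I'm lowering and closing.

>>> servo_tool:
  grip: [1,1,1,1,0,0,0,0]
  xyz:
    - [0,0,0.025]
    - [0,0,0.05]
    - [0,0,0.069]
    - [0,0,0.069]
    - [0,0,0.069]
    - [0,0,0.069]
    - [0,0,0.069]
    - [0,0,0.069]
  turn: [0,0,0,0,0,0,0,0]

```text
t: 2.82
ee_pos: [0.4376, -0.3086, 0.0488]
ee_rot: [[-0.996, 0.092, 0.002], [0.092, 0.996, -0.002], [-0.002, -0.001, -1.0]]
ft_force: [0.5, -0.5, -0.5]
gripper_width: 0.0389
```

>>> servo_tool:
  grip: [0,0,0,0,0,0]
  xyz:
    - [0,0,0]
    - [0,0,0]
    - [0,0,0]
    - [0,0,-0.03]
    - [0,0,-0.07]
    - [0,0,-0.11]
  turn: [0,0,0,0,0,0]

```text
t: 3.32
ee_pos: [0.4356, -0.307, 0.1578]
ee_rot: [[-0.996, 0.092, -0.002], [0.092, 0.996, 0.002], [0.003, 0.002, -1.0]]
ft_force: [0.1, -1.9, -2.9]
gripper_width: 0.0233
```

```bash
python3 -c "
from h import *
plan([.5085,.0842,.25],-16.8)"
```

```text
t 3.3167 pos [ 0.4356 -0.307   0.1578] yang 84.71 shift [-0.0363  0.3965 -0.0915] turn 11.5 F [ 0.1 -1.9 -2.9] w 0.0233 q6 -0.66
```

Grip holds at 23 mm. Next I lift further and traverse to the mouth.

>>> servo_tool:
  grip: [0,0,0,0,0,0,0,0]
  xyz:
    - [0,0,-0.035]
    - [0,0.01,-0.07]
    - [-0.002,0.04,-0.09]
    - [-0.005,0.075,-0.0915]
    - [-0.009,0.112,-0.0915]
    - [-0.013,0.15,-0.0915]
    - [-0.017,0.188,-0.0915]
    - [-0.021,0.226,-0.0915]
  turn: [0,0,0,2,4,6,8,11.5]

```text
t: 3.98
ee_pos: [0.478, -0.0831, 0.2488]
ee_rot: [[-0.957, 0.291, -0.0], [0.291, 0.957, 0.0], [0.0, 0.0, -1.0]]
ft_force: [1.5, -0.3, -2.3]
gripper_width: 0.0232
```

```bash
python3 -c "
from h import *
plan([.5085,.0842,.25],-16.8)"
```

```text
t 3.9833 pos [ 0.478  -0.0831  0.2488] yang 73.11 shift [ 0.0195  0.1689 -0.0012] turn -0.1 F [ 1.5 -0.3 -2.3] w 0.0232 q6 -0.03
```

>>> servo_tool:
  grip: [0,0,0,0,0,0,0,0]
  xyz:
    - [0.004,0.034,0]
    - [0.008,0.07,0]
    - [0.012,0.106,0]
    - [0.016,0.142,0.01]
    - [0.0195,0.162,0.025]
    - [0.0195,0.169,0.038]
    - [0.0195,0.169,0.038]
    - [0.0195,0.169,0.038]
  turn: [0,0,0,0,0,0,0,0]

```text
t: 4.65
ee_pos: [0.5077, 0.0826, 0.2103]
ee_rot: [[-0.958, 0.288, -0.002], [0.288, 0.958, -0.0], [0.002, -0.001, -1.0]]
ft_force: [0.7, -0.5, -1.8]
gripper_width: 0.0235
```

Run:
```python
from h import *
a=snap('top');b=snap('side')
plan([.5085,.0842,.25],-16.8)
im=np.hstack([cv2.resize(a['frame'][200:320,165:285],(400,400),interpolation=2),cv2.resize(b['frame'][120:240,230:350],(400,400),interpolation=2)])
save(im,'hov1')
# cap shoulder points
for n,d,(u,v) in(('side',b,(289,187)),('top',a,(225,258))):
    P=cloud(d);f=d['frame'].astype(int);m=np.zeros((480,640),bool);m[v-60:v+45,u-50:u+50]=1
    q=P[m&(f.min(2)>110)&(P[...,2]>.15)&(P[...,2]<.27)]
    print(n,len(q),np.histogram(q[:,2],12),q.mean(0))
    for lo,hi in((.19,.21),(.235,.25)):
        s=q[(q[:,2]>lo)&(q[:,2]<hi)]
        if len(s)>20: print(lo,cv2.minEnclosingCircle(s[:,:2].astype(np.float32)*1000),cv2.minAreaRect(s[:,:2].astype(np.float32)*1000),np.median(s[:,2]))
```

```text
t 4.75 pos [0.5087 0.0817 0.2115] yang 73.17 shift [ 0.0009  0.0023 -0.0385] turn -0.0 F [-0.3  0.3 -2.5] w 0.0232 q6 0.31
side 275 (array([ 12,   0,  13,   2,   0, 155,  15,   0,   0,   0,   0,  78]), array([0.16447941, 0.17135473, 0.17823005, 0.18510538, 0.1919807 ,
       0.19885602, 0.20573134, 0.21260666, 0.21948199, 0.22635731,
       0.23323263, 0.24010795, 0.24698328])) [0.50882695 0.06840949 0.21265248]
0.19 ((509.6402587890625, 76.96981811523438), 32.54540252685547) ((509.2792663574219, 63.90114212036133), (31.419605255126953, 64.8767318725586), 88.4175033569336) 0.20361337086568754
0.235 ((508.5182189941406, 79.39315032958984), 31.431318283081055) ((509.2751159667969, 82.00423431396484), (22.974918365478516, 62.61228561401367), 74.27721405029297) 0.24493672022379567
top 519 (array([ 27,  76,  12, 149,  51,  12,   9,   7, 130,  40,   2,   4]), array([0.17000907, 0.17826807, 0.18652707, 0.19478608, 0.20304508,
       0.21130408, 0.21956309, 0.22782209, 0.23608109, 0.24434009,
       0.2525991 , 0.2608581 , 0.2691171 ])) [0.48792919 0.0772051  0.21249016]
0.19 ((503.9476013183594, 79.83152770996094), 32.804466247558594) ((496.1334228515625, 68.1172866821289), (32.145225524902344, 65.48775482177734), 56.29403305053711) 0.2018070457857471
0.235 ((505.7298278808594, 82.05963134765625), 32.677398681640625) ((501.3208312988281, 75.66407012939453), (22.62775993347168, 65.26676940917969), 55.41801452636719) 0.2434090702323401
```

View pics/hov1.png

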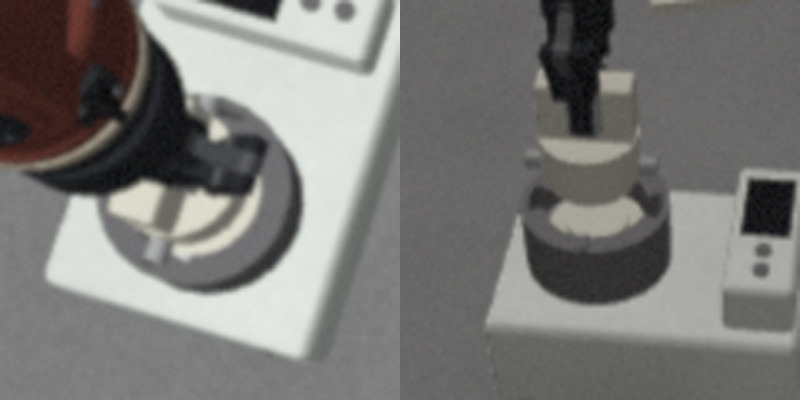

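The cap hangs above the mouth with studs lined up with the gaps (side crop (532,157) and (648,163) over gap notches). TCP is 8 mm above cap_center. I correct by +2 mm in y and lower to resting depth.

>>> servo_tool:
  grip: [0,0,0,0,0,0,0]
  xyz:
    - [0.0006,0.0019,0]
    - [0.0006,0.0019,0.01]
    - [0.0006,0.0019,0.02]
    - [0.0006,0.0019,0.03]
    - [0.0006,0.0019,0.04]
    - [0.0006,0.0019,0.043]
    - [0.0006,0.0019,0.043]
  turn: [0,0,0,0,0,0,0]

```text
t: 5.33
ee_pos: [0.5082, 0.0842, 0.1669]
ee_rot: [[-0.957, 0.289, -0.001], [0.289, 0.957, -0.0], [0.001, -0.001, -1.0]]
ft_force: [-1.3, -0.4, 1.8]
gripper_width: 0.0232
```

Run:
```python
from h import *
plan([.5085,.0842,.153],-16.8)
b=snap('side');d=b
save(cv2.resize(b['frame'][120:240,230:350],(600,600),interpolation=2),'ins1')
P=cloud(d);f=d['frame'].astype(int);v,u=187,289;m=np.zeros((480,640),bool);m[v-60:v+45,u-50:u+50]=1
q=P[m&(f.min(2)>110)&(P[...,2]>.19)&(P[...,2]<.27)];print(np.median(q[:,2]),cv2.minAreaRect(q[:,:2].astype(np.float32)*1000))
```

```text
t 5.3333 pos [0.5082 0.0842 0.1669] yang 73.2 shift [-0.0003  0.0001  0.0139] turn 0.0 F [-1.3 -0.4  1.8] w 0.0232 q6 0.32
0.20119977139098597 ((509.2596130371094, 85.07573699951172), (27.672182083129883, 63.05795669555664), 70.3454818725586)
```

View pics/ins1.png

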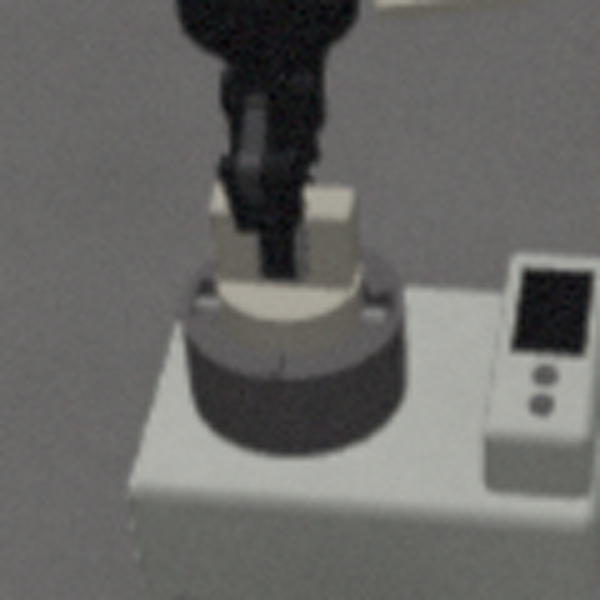

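Both studs sit in the gaps (crop (207,300) and (377,310)), cap top at 0.201. I press to turning depth.

>>> servo_tool:
  grip: [0,0,0,0,0]
  xyz:
    - [0,0,0.005]
    - [0,0,0.01]
    - [0,0,0.014]
    - [0,0,0.014]
    - [0,0,0.014]
  turn: [0,0,0,0,0]

```text
t: 5.8
ee_pos: [0.5088, 0.0843, 0.1541]
ee_rot: [[-0.957, 0.289, 0.001], [0.289, 0.957, -0.0], [-0.001, -0.0, -1.0]]
ft_force: [-2.8, -2.4, 8.4]
gripper_width: 0.0231
```

```bash
cat >> h.py <<'E'
def captop():
    d=snap('side');P=cloud(d);f=d['frame'].astype(int);v,u=187,289;m=np.zeros((480,640),bool);m[v-60:v+45,u-50:u+50]=1
    q=P[m&(f.min(2)>110)&(P[...,2]>.165)&(P[...,2]<.27)];t=np.percentile(q[:,2],90);k=q[abs(q[:,2]-t)<.006]
    print('captop',np.median(k[:,2]),len(k),cv2.minAreaRect(k[:,:2].astype(np.float32)*1000))
E
python3 - <<'E'
from h import *
plan([.5085,.0842,.153],-16.8);captop()
E
```

```text
t 5.8 pos [0.5088 0.0843 0.1541] yang 73.22 shift [ 0.0003 -0.0002  0.0011] turn 0.0 F [-2.8 -2.4  8.4] w 0.0231 q6 0.32
captop 0.1880253411866376 74 ((510.24908447265625, 85.56956481933594), (27.1370906829834, 61.83576583862305), 71.58094787597656)
```

Depth about 6 mm above rim (force change 10.9 N agrees). Turning clockwise (+turn about tool z, which points down).

>>> servo_tool:
  grip: [0,0,0,0,0,0,0,0]
  xyz:
    - [0,0,0.0005]
    - [0,0,0.0005]
    - [0,0,0.0005]
    - [0,0,0.0005]
    - [0,0,0.0005]
    - [0,0,0.0005]
    - [0,0,0.0005]
    - [0,0,0.0005]
  turn: [5,10,15,20,26,32,38,44]

```text
t: 6.52
ee_pos: [0.5096, 0.085, 0.1541]
ee_rot: [[-0.484, 0.875, 0.002], [0.875, 0.484, 0.001], [-0.0, 0.003, -1.0]]
ft_force: [-1.0, 1.1, 8.0]
gripper_width: 0.0232
```

Run:
```python
from h import *
plan([.5085,.0842,.153],-106.8);print(manip.sense()['ft_torque']);captop()
```

```text
t 6.5167 pos [0.5096 0.085  0.1541] yang 28.94 shift [-0.0002 -0.0013  0.0011] turn 45.7 F [-1.   1.1  8. ] w 0.0232 q6 1.09
[0.30686127 0.0977807  0.04823603]
captop 0.18837778799403695 105 ((515.6112670898438, 79.4349365234375), (23.34432029724121, 49.8339729309082), 24.673620223999023)
```

Turning freely: low moment, depth unchanged. Completing the quarter turn.

>>> servo_tool:
  grip: [0,0,0,0,0,0,0,0]
  xyz:
    - [0,0,0]
    - [0,0,0]
    - [0,0,0]
    - [0,0,0]
    - [0,0,0]
    - [0,0,0]
    - [0,0,0]
    - [0,0,0]
  turn: [6,12,18,24,30,36,41,46]

```text
t: 7.23
ee_pos: [0.5101, 0.0848, 0.1543]
ee_rot: [[0.293, 0.956, 0.004], [0.956, -0.293, 0.001], [0.002, 0.003, -1.0]]
ft_force: [0.3, 0.8, 8.3]
gripper_width: 0.0235
```

Run:
```python
from h import *
plan([.5085,.0842,.153],-106.8);print(manip.sense()['ft_torque']);captop()
```

```text
t 7.2333 pos [0.5101 0.0848 0.1543] yang -17.02 shift [-0.0011 -0.0013  0.0013] turn -0.2 F [0.3 0.8 8.3] w 0.0235 q6 1.89
[ 0.09181569 -0.243153    0.07541455]
captop 0.18854913556876035 151 ((511.09039306640625, 83.71766662597656), (62.103675842285156, 22.110868453979492), 74.8901596069336)
```

Bar is at −107° by the tool and −105° by the camera. Easing the push.

>>> servo_tool:
  grip: [0,0,0,0,0,0]
  xyz:
    - [0,0,-0.003]
    - [0,0,-0.006]
    - [0,0,-0.009]
    - [0,0,-0.012]
    - [0,0,-0.0125]
    - [0,0,-0.0125]
  turn: [0,0,0,0,0,0]

```text
t: 7.78
ee_pos: [0.5096, 0.0848, 0.1654]
ee_rot: [[0.289, 0.957, 0.002], [0.957, -0.289, 0.001], [0.001, 0.001, -1.0]]
ft_force: [6.0, 1.5, -7.4]
gripper_width: 0.0234
```

Run:
```python
from h import *
plan([.5085,.0842,.153],-106.8);print(manip.sense()['ft_torque']);captop()
```

```text
t 7.7833 pos [0.5096 0.0848 0.1654] yang -16.78 shift [-0.0009 -0.0009  0.0124] turn 0.0 F [ 6.   1.5 -7.4] w 0.0234 q6 1.89
[ 0.29257944 -1.59340982 -0.06212359]
captop 0.19947741069299924 155 ((511.0262145996094, 84.89811706542969), (65.05899047851562, 22.067026138305664), 74.81854248046875)
```

The cap rose to 18.5 mm above the rim and now resists upward pull (−7.4 N), so it is in the notch. Releasing and retreating.

>>> servo_tool:
  grip: [0,0.7,0.7,0.7,0.7,0.7,0.7,0.7]
  xyz:
    - [0,0,0.0008]
    - [0,0,0.0008]
    - [0,0,0.0008]
    - [0,0,0.0008]
    - [0,0,0.0008]
    - [0,0,-0.015]
    - [0,0,-0.045]
    - [0,0,-0.08]
  turn: [0,0,0,0,0,0,0,0]

```text
t: 8.5
ee_pos: [0.5069, 0.0844, 0.2453]
ee_rot: [[0.289, 0.957, -0.004], [0.957, -0.289, -0.0], [-0.001, -0.004, -1.0]]
ft_force: [1.0, -0.3, -0.1]
gripper_width: 0.06
```

>>> servo_tool:
  grip: [0.7,0.7,0.7,0.7,0.7,0.7,0.7]
  xyz:
    - [0,0,-0.02]
    - [-0.03,0,-0.03]
    - [-0.065,0,-0.03]
    - [-0.1,0,-0.03]
    - [-0.13,0,-0.03]
    - [-0.13,0,-0.03]
    - [-0.13,0,-0.03]
  turn: [0,0,0,0,0,0,0]

```text
t: 9.08
ee_pos: [0.4706, -0.0411, 0.2759]
ee_rot: [[0.292, 0.957, -0.0], [0.957, -0.292, 0.0], [0.0, -0.0, -1.0]]
ft_force: [0.6, 0.7, 0.7]
gripper_width: 0.0598
```

Run:
```python
from h import *
plan([.5085,.0842,.153],-106.8);captop();b=load('side')
a=snap('top')
save(np.hstack([cv2.resize(a['frame'][200:320,165:285],(400,400),interpolation=2),cv2.resize(b['frame'][120:240,230:350],(400,400),interpolation=2)]),'end1')
P=cloud(a);m=np.zeros((480,640),bool);m[200:310,170:290]=1
q=P[m&(P[...,2]>.19)&(P[...,2]<.21)&(a['frame'].min(2)>110)];print(np.median(q[:,2]),cv2.minAreaRect(q[:,:2].astype(np.float32)*1000))
```

```text
t 9.0833 pos [ 0.4706 -0.0411  0.2759] yang -16.95 shift [ 0.1309 -0.0003  0.1229] turn -0.2 F [0.6 0.7 0.7] w 0.0598 q6 1.62
captop 0.19933333421043392 66 ((502.2294616699219, 83.74034118652344), (58.69841766357422, 13.4932861328125), 82.74691009521484)
nan ((0.0, 0.0), (0.0, 0.0), 0.0)
  return _methods._mean(a, axis=axis, dtype=dtype,
  ret = ret.dtype.type(ret / rcount)
```

View pics/end1.png

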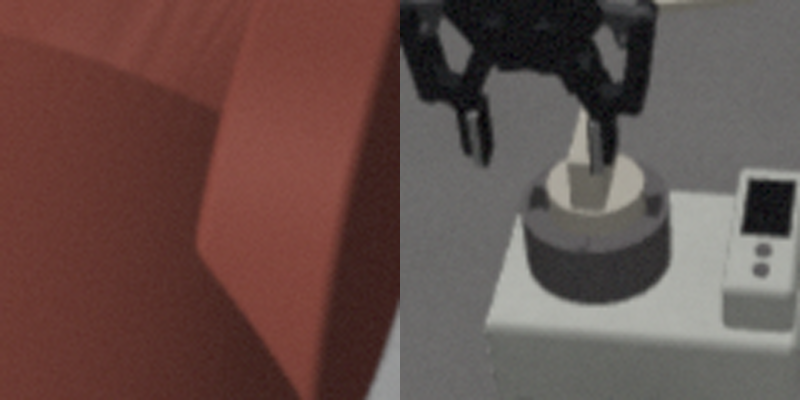

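The gaps are empty, the cap is up and the bar points along the ribs, though the gripper partly hides it. One move clears the view for a last measurement.

>>> servo_tool:
  grip: [0.7,0.7,0.7,0.7,0.7,0.7,0.7]
  xyz:
    - [-0.035,0,0]
    - [-0.07,0,0]
    - [-0.105,0,0]
    - [-0.14,0,0]
    - [-0.17,0,0]
    - [-0.17,0,0]
    - [-0.17,0,0]
  turn: [0,0,0,0,0,0,0]

```text
t: 9.77
ee_pos: [0.4221, -0.203, 0.2756]
ee_rot: [[0.29, 0.957, -0.0], [0.957, -0.29, 0.001], [0.0, -0.0, -1.0]]
ft_force: [-0.7, 0.2, 0.2]
gripper_width: 0.0599
```

Run:
```python
from h import *
captop();b=load('side');a=snap('top')
P=cloud(a);m=np.zeros((480,640),bool);m[215:300,185:270]=1
for lo,hi in((.19,.21),(.15,.165)):
    q=P[m&(P[...,2]>lo)&(P[...,2]<hi)&(a['frame'].min(2)>110)];print(len(q))
    if len(q)>20: print(np.median(q[:,2]),cv2.minAreaRect(q[:,:2].astype(np.float32)*1000),cv2.minEnclosingCircle(q[:,:2].astype(np.float32)*1000))
save(np.hstack([cv2.resize(a['frame'],(400,300)),cv2.resize(b['frame'],(400,300))]),'end2')
```

```text
captop 0.19926182262920905 186 ((510.89117431640625, 83.75886535644531), (60.92750930786133, 23.31928253173828), 73.96127319335938)
552
0.19819625120896447 ((508.5868835449219, 85.36250305175781), (64.00589752197266, 24.361520767211914), 73.33204650878906) ((508.52349853515625, 85.07247924804688), 32.60140609741211)
598
0.15644880622434448 ((507.6839599609375, 83.14769744873047), (61.44965362548828, 66.23387145996094), 68.33616638183594) ((508.7107849121094, 84.84637451171875), 33.77490997314453)
```

View pics/end2.png

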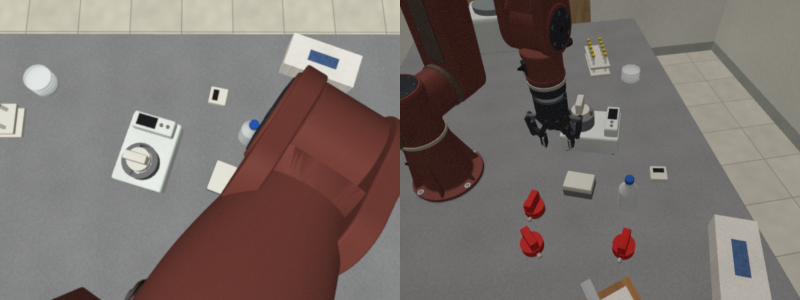

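The cap sits locked with its bar along the ribs (top half (138,157)). The bottle, tip box and timer stand where they were, and the arm is clear.

```bash
python3 -c "
from rig import manip
print(manip.job_done())"
```

```text
the job is handed in; nothing more can be done
None
```

The white cap is locked in the purifier's mouth, and I handed the job in at about 9.8 s of the 48 s allowed. I gripped it by the bar, lowered its studs into the gaps and pushed it to about 6 mm above the rim. I then turned it 90° clockwise, eased off so the spring lifted it into the notch, let go and moved the arm away.

The last checks all point to a locked cap:
- **Height:** cap_center is about 17–18 mm above the rim, against the allowed 14.5–21.5 mm.
- **Position:** the cap is within about 2 mm of the mouth's axis in both cameras.
- **Angle:** the bar is within about 1° of the mouth's y axis.
- **Lock:** before I let go, the cap resisted an upward pull (the wrist read −7.4 N). After release it kept its height, with both gaps empty.
- **Bystanders:** the bottle, tip box and timer look unmoved in the pictures. I did not measure them, and the arm partly hid the bottle and tip box in the last top view.

The two cameras differed by about 2 mm throughout, which is within their calibration. One top-view measurement came back empty because the arm blocked it; I repeated it after moving the arm.

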